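# Set the flip tags of the bush bins so that only full bins show the disc

### The arm

A 6-joint arm with a two-finger parallel gripper is mounted at the origin on a cart in front of the work surface, level with it; the furniture and walls round the work are solid. World frame = base frame: x ahead of the robot, y to its left, z up, the work surface at z = 0. Lengths are in m, angles in degrees, forces in N, time in s.
With the tool pointing down it reaches from about 0.375 to 0.9 m from the base axis. Payload 3.1 kg.
Tool frame: the origin (TCP) lies midway between the tips of the shut fingers; the grasp point (between the pads) lies 19 mm behind it (bot.tcp_to_grasp is the distance from the TCP to the grasp point, in m); y points along the fingers, z is the direction in which the jaws open and shut, and the axes are right-handed (so a half turn about y gives the same grasp; the last joint's range is limited). The gripper opens to 85 mm and grips with 20 to 120 N. Pads are 22 mm wide; open, the fingers measure 114 mm over their backs; the gripper's body (76 mm by 85 mm) begins 54 mm behind the grasp point. The pads swing forward as they close: fully open they stand 13 mm farther back than shut.
Start: joints at [-84.884, 30.224, 82.088, -0, 67.689, -10.227], TCP at [0.165, -0.603, 0.231] pointing down, gripper open.
Joint ranges: [-176.69, 176.69], [-43.24, 126.21], [12.49, 139.97], [-82, 262], [0, 151.66], [-163.58, 163.58]. Speed limits (degrees/s): [159.86, 159.86, 180, 180, 180, 180].

### API

Orientations are given as [roll, pitch, yaw] about the fixed x, y, z axes, in that order (R = Rz(yaw) Ry(pitch) Rx(roll)).
In Python, from cell import bot gives the robot as it stands.
- The arm moves only by the shell command python3 -m handwheel 'ROWS'. ROWS is JSON, a list of rows, each a list of 7 numbers: the shift along the tool's x, y, z in m, then the turn, a rotation vector about the tool's x, y, z in rad, then the opening, from 0 (shut) to 1 (fully open). A call has 1 to 10 rows; each row shifts and turns the pose as measured when the row begins, along the tool's axes as they then stand; what a row does not reach is not made up. A row lasts 1/10 s, in which the tool goes at most 50 mm and 8.59 degrees, less where a joint would pass 70% of its speed; a pose out of reach is approached as far as the arm can. A call is refused whole if a number of a shift passes 0.05 or a number of a turn 0.15, either way. A call with a gripper value outside its range is refused whole. The fingers move at their own pace and stop on an object; the grip force is fixed at half the most. Time passes only in rows, so rows that do not move let the fingers close. It gives the time, the measured TCP pose, the force and the opening at its end, in the units of the state.
- bot.get_state(): the state, without advancing time (a new reading comes with each control period).
- bot.get_image(name): name is "side" or "top"; returns the picture (480x640x3 uint8, blue, green, red); there is no depth.
- bot.camera_info(name): a dict with "intrinsics" (3x3 intrinsics, pixels), "rvec" (rotation vector, rad) and "tvec" (3), from world to camera coordinates, as OpenCV has them. Camera axes: x right, y down, z forward; pixel columns grow to the right and rows downward; lengths in m; the calibration is good to about 2 mm. A picture is of the moment at which its call begins. camera_info takes no time and is no camera call.
- bot.close_job(): hands the job in, once; it reports no verdict.
Trained networks look in the newest picture that a camera, given by its name, has taken for a name from the list of things; names that differ only in an ending like _2 or _b are one class to them, and where a whole thing is asked for, a point or a joint stands for the part that bears it (a point fixed in the world has none). Each returns a list of dicts, best first, with "confidence" (0 to 1); they miss things now and then, are a little off and sometimes report something else, mostly with a low value. They report only what shows in the picture. A call takes as long as a camera call. They do not tell look-alikes from the thing itself.
- bot.recognise(target, camera): "centre" ([x, y, z] in m, in world coordinates, good to about 4 mm: the middle of the surface that is visible of it).
- bot.place_of(target, camera): "centre" ([x, y, z] in m, in world coordinates, good to about 4 mm: a listed point, or the origin of a listed thing).
The state is a dict: "clock": time; "joint_pos": joint angles; "joint_velocities": joint speeds; "joint_efforts": joint torques, N m; "eef_pos": TCP position; "eef_rot": TCP orientation; "wrist_force": force on the tool from outside, world axes, zero at the start; "ft_torque": the same for the moment, N m; "finger_gap": opening from 0.0 (shut) to 1.0 (fully open).
Only numpy, scipy, OpenCV 4.12 (cv2) and the standard library are available. Lean on these libraries where they do the work, as an engineer would, in place of code of your own. Each camera call takes 0.05 s, during which the arm holds its last target.

### The job

Each bush bin on the rack has a hinged flip tag behind it: folded toward you over the bin it shows a solid disc, which means full (two bushes); folded away it shows an open ring, which means there is room for another bush. Some tags are out of date: with a fingertip, gently flip over each wrong one until it lies on its stop, so that every full bin shows the disc and any bin that is not full shows the ring. Only push the tags - do not pinch, pick up or shift anything, and leave the bushes, the plug gauge and the pen where they are.

Things in the scene. Friction and masses are not known exactly. Their poses are not given: they have to be found in the camera images.
- rack: grey sheet-metal rack 344 mm wide (y), 86 mm deep; four dark steel bins (troughs 46 x 80 x 20 mm outside, no wall inside, floor 12.5 mm above the desk) side by side on its -x (robot's) side, a rail 40 to 50 mm up behind them. Origin on the desk under the middle of the line of tag hinges; x away from the robot, square to the rail, y left, z up. Fixed; place and yaw vary.
- clip_1: black holder of tag 1, clipped on the rail: 34 mm wide, axes as the rack's. Hinge pin along its y, 26 mm above this origin (62 mm above the desk); two short rests reach 15 mm either side of the pin, 7 mm above it. The middle of its bin is at x = -43 mm. Its tag is a plain aluminium plate 36 mm wide, 2 mm thick. Holders stand 84 mm apart; which is behind which bin varies.
- tag_1 (a joint): hinge angle of tag 1, rad: 0 upright, +0.96 folded toward the robot over its bin (solid disc up), -0.96 folded away (open ring up), each on a stop, its free edge then 35 mm before or behind the pin and 86 mm above the desk. Light: once past upright it drops by itself onto the other stop. A vertical finger pushed level against the folded edge tends to bind: raise it as it pushes, following the arc of the edge (radius 42.5 mm about the pin).
- place_1 (a point): the right-hand place (seen from the robot) of the bin in front of holder 1, on the bin's floor at 12.5 mm height, at x = -43, y = -19 mm from the holder. Bins are filled from the left, so a bin is full when a bush stands here (within a few mm) and has room when none does.
- clip_2: black holder of tag 2, clipped on the rail: 34 mm wide, axes as the rack's. Hinge pin along its y, 26 mm above this origin (62 mm above the desk); two short rests reach 15 mm either side of the pin, 7 mm above it. The middle of its bin is at x = -43 mm. Its tag is a plain aluminium plate 36 mm wide, 2 mm thick. Holders stand 84 mm apart; which is behind which bin varies.
- tag_2 (a joint): hinge angle of tag 2, rad: 0 upright, +0.96 folded toward the robot over its bin (solid disc up), -0.96 folded away (open ring up), each on a stop, its free edge then 35 mm before or behind the pin and 86 mm above the desk. Light: once past upright it drops by itself onto the other stop. A vertical finger pushed level against the folded edge tends to bind: raise it as it pushes, following the arc of the edge (radius 42.5 mm about the pin).
- place_2 (a point): the right-hand place (seen from the robot) of the bin in front of holder 2, on the bin's floor at 12.5 mm height, at x = -43, y = -19 mm from the holder. Bins are filled from the left, so a bin is full when a bush stands here (within a few mm) and has room when none does.
- clip_3: black holder of tag 3, clipped on the rail: 34 mm wide, axes as the rack's. Hinge pin along its y, 26 mm above this origin (62 mm above the desk); two short rests reach 15 mm either side of the pin, 7 mm above it. The middle of its bin is at x = -43 mm. Its tag is a plain aluminium plate 36 mm wide, 2 mm thick. Holders stand 84 mm apart; which is behind which bin varies.
- tag_3 (a joint): hinge angle of tag 3, rad: 0 upright, +0.96 folded toward the robot over its bin (solid disc up), -0.96 folded away (open ring up), each on a stop, its free edge then 35 mm before or behind the pin and 86 mm above the desk. Light: once past upright it drops by itself onto the other stop. A vertical finger pushed level against the folded edge tends to bind: raise it as it pushes, following the arc of the edge (radius 42.5 mm about the pin).
- place_3 (a point): the right-hand place (seen from the robot) of the bin in front of holder 3, on the bin's floor at 12.5 mm height, at x = -43, y = -19 mm from the holder. Bins are filled from the left, so a bin is full when a bush stands here (within a few mm) and has room when none does.
- clip_4: black holder of tag 4, clipped on the rail: 34 mm wide, axes as the rack's. Hinge pin along its y, 26 mm above this origin (62 mm above the desk); two short rests reach 15 mm either side of the pin, 7 mm above it. The middle of its bin is at x = -43 mm. Its tag is a plain aluminium plate 36 mm wide, 2 mm thick. Holders stand 84 mm apart; which is behind which bin varies.
- tag_4 (a joint): hinge angle of tag 4, rad: 0 upright, +0.96 folded toward the robot over its bin (solid disc up), -0.96 folded away (open ring up), each on a stop, its free edge then 35 mm before or behind the pin and 86 mm above the desk. Light: once past upright it drops by itself onto the other stop. A vertical finger pushed level against the folded edge tends to bind: raise it as it pushes, following the arc of the edge (radius 42.5 mm about the pin).
- place_4 (a point): the right-hand place (seen from the robot) of the bin in front of holder 4, on the bin's floor at 12.5 mm height, at x = -43, y = -19 mm from the holder. Bins are filled from the left, so a bin is full when a bush stands here (within a few mm) and has room when none does.
- bush_00: turned steel bush, a plain ring 36 mm diameter, 36 mm tall, standing loose in one of the bins (top 49 mm above the desk). Origin at the centre of its underside. A bin holds either two of them side by side, or only one in its middle or left half; which is where varies.
- bush_01: turned steel bush, a plain ring 36 mm diameter, 36 mm tall, standing loose in one of the bins (top 49 mm above the desk). Origin at the centre of its underside. A bin holds either two of them side by side, or only one in its middle or left half; which is where varies.
- bush_02: turned steel bush, a plain ring 36 mm diameter, 36 mm tall, standing loose in one of the bins (top 49 mm above the desk). Origin at the centre of its underside. A bin holds either two of them side by side, or only one in its middle or left half; which is where varies.
- bush_03: turned steel bush, a plain ring 36 mm diameter, 36 mm tall, standing loose in one of the bins (top 49 mm above the desk). Origin at the centre of its underside. A bin holds either two of them side by side, or only one in its middle or left half; which is where varies.
- bush_04: turned steel bush, a plain ring 36 mm diameter, 36 mm tall, standing loose in one of the bins (top 49 mm above the desk). Origin at the centre of its underside. A bin holds either two of them side by side, or only one in its middle or left half; which is where varies.
- bush_05: turned steel bush, a plain ring 36 mm diameter, 36 mm tall, standing loose in one of the bins (top 49 mm above the desk). Origin at the centre of its underside. A bin holds either two of them side by side, or only one in its middle or left half; which is where varies.
- bush_06: turned steel bush, a plain ring 36 mm diameter, 36 mm tall, standing loose in one of the bins (top 49 mm above the desk). Origin at the centre of its underside. A bin holds either two of them side by side, or only one in its middle or left half; which is where varies.
- plug_gauge: plug gauge, a bar-bell 118 mm long along its y, 33 mm thick, lying loose on the desk beside the rack; origin at the centre of its underside. Bystander.
- spare_bush: one more steel bush, 36 mm diameter and tall, standing loose on the desk beside the rack; origin at the centre of its underside. Bystander, belongs to no bin.
- pen: marker pen 135 mm long along its y, 16 mm thick, lying loose on the desk beside the rack; origin at the centre of its underside. Bystander.
Mind the look-alikes: they are no part of the job. What is shaped like the bush_03 but black or blue is not meant. Leave any blue look-alike of the bush_05 alone.

How it is judged:
By the outcome, as a careful person would: the job done as asked, in the order asked, and still so for the second after the job is handed in, with the robot touching nothing.
It also fails if it takes over 54 s, if anything falls off the work surface, if the arm or the gripper's body presses on something with over 40 N, if the wrist force passes 120 N, or if a joint passes its speed limit or range.

## Working session

There is one attempt and no reset: what is moved stays moved. The work goes in short steps, Python scripts to look and compute and a shell command to move; the robot and the scene stay as the last step left them, time stands still between calls to the robot, and variables do not carry over. Pictures are saved under pics/ and viewed, and the job is handed in when it is done.

```bash
mkdir -p pics; ls; python3 - <<'E'
from cell import bot
import cv2
print(bot.get_state())
for n in("side","top"):
    cv2.imwrite(f"pics/{n}0.png",bot.get_image(n)); print(bot.camera_info(n))
E
```

```text
pics
{'clock': 0.0, 'joint_pos': array([-8.48840250e+01,  3.02807418e+01,  8.21568803e+01,  5.30354903e-04,
        6.76892240e+01, -1.02285804e+01]), 'joint_velocities': array([-0.09150201, -0.01673577, -0.0079232 ,  0.04784345, -0.03509911,
       -0.00388926]), 'joint_efforts': array([-1.15731207e-03, -4.42354882e+01, -1.78021771e+01, -3.29963386e-04,
        8.14410334e-03, -1.11546331e-05]), 'eef_pos': array([ 0.16534154, -0.60198626,  0.23031184]), 'eef_rot': array([-9.01247431e+01,  2.30071695e-02, -1.64655672e+02]), 'wrist_force': array([-0.18671763, -0.41586649, -0.34634096]), 'ft_torque': array([ 0.05591576,  0.02957559, -0.03013528]), 'finger_gap': 1.0008953338891375}
{'intrinsics': array([[621.53259999,   0.        , 328.22937055],
       [  0.        , 621.53259999, 236.03577124],
       [  0.        ,   0.        ,   1.        ]]), 'rvec': array([ 2.41581721,  1.01984256, -0.30389164]), 'tvec': array([-0.32331438, -0.30037826,  1.67006517])}
{'intrinsics': array([[568.27002812,   0.        , 322.38683285],
       [  0.        , 568.27002812, 243.38657547],
       [  0.        ,   0.        ,   1.        ]]), 'rvec': array([ 2.14867128, -2.14669267,  0.20193206]), 'tvec': array([-0.07620675,  0.51383302,  1.26369691])}
```

View pics/side0.png

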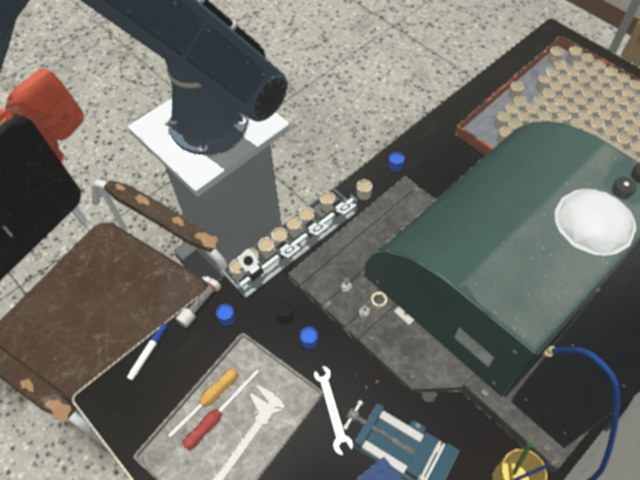

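View pics/top0.png

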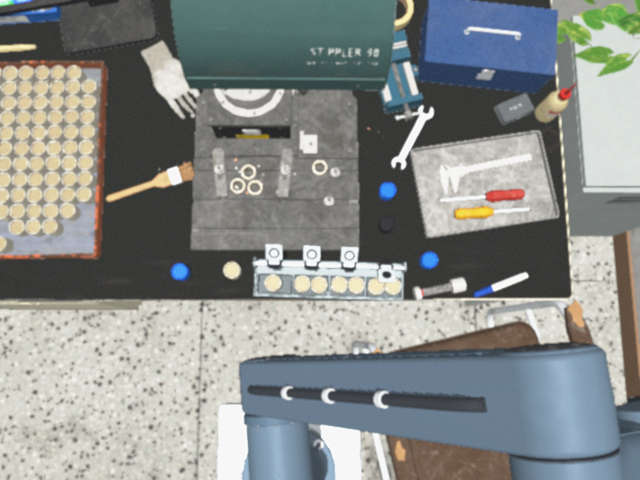

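```bash
python3 - <<'E'
from cell import bot
import cv2
a=cv2.imread("pics/top0.png")[230:310,225:425]
cv2.imwrite("pics/top0c.png",cv2.resize(a,None,fx=4,fy=4,interpolation=cv2.INTER_CUBIC))
a=cv2.imread("pics/side0.png")[165:305,215:385]
cv2.imwrite("pics/side0c.png",cv2.resize(a,None,fx=4,fy=4,interpolation=cv2.INTER_CUBIC))
import numpy as np
for t in("rack","clip_1","tag_1","place_1","bush_00"):
    for f in (bot.place_of,bot.recognise):
        try:
            for d in f(t,"top"): print(t,f.__name__,np.round(d["centre"],4),round(d["confidence"],2))
        except Exception as e: print(t,f.__name__,e)
print(bot.get_state()["clock"])
E
```

```text
rack call [ 0.468  -0.0911  0.0023] 0.74
rack call [ 0.4563 -0.0891  0.0087] 0.95
rack call [0.474  0.035  0.0741] 0.61
rack call [0.4527 0.1287 0.0293] 0.37
clip_1 call [ 0.4585 -0.1351  0.0344] 0.76
clip_1 call [0.4619 0.0352 0.0362] 0.73
clip_1 call [ 0.4573 -0.2159  0.0365] 0.68
clip_1 call [ 0.4594 -0.0518  0.0363] 0.65
clip_1 call [ 0.4767 -0.1371  0.0743] 0.89
clip_1 call [0.4759 0.0359 0.0749] 0.84
clip_1 call [ 0.4434 -0.2161  0.075 ] 0.83
clip_1 call [ 0.4771 -0.0546  0.0787] 0.68
clip_1 call [0.4192 0.0387 0.0424] 0.66
clip_1 call [ 0.4536 -0.0901  0.0097] 0.42
tag_1 call it knows: bush, clip, pen, place, plug_gauge, rack, spare_bush
tag_1 call [ 0.4815 -0.0452  0.0827] 0.8
tag_1 call [0.4843 0.0401 0.0757] 0.8
tag_1 call [ 0.4125 -0.3551  0.0263] 0.58
tag_1 call [ 0.4801 -0.1329  0.0831] 0.57
tag_1 call [ 0.4349 -0.216   0.0792] 0.53
place_1 call [0.481  0.0334 0.0723] 0.88
place_1 call [ 0.4393 -0.2174  0.0698] 0.82
place_1 call [ 0.4725 -0.1332  0.0726] 0.77
place_1 call [ 0.4743 -0.0468  0.0742] 0.56
place_1 call [ 0.4081 -0.2376  0.0454] 0.23
bush_00 call [ 0.4122 -0.
[... 214 characters left out ...]
ll [ 6.403e-01 -2.306e-01 -4.000e-04] 0.58
bush_00 call [ 0.4216 -0.0211  0.0151] 0.57
bush_00 call [ 0.418  -0.1548  0.0076] 0.52
bush_00 call [ 0.4107 -0.2359  0.0116] 0.49
bush_00 call [ 0.4178 -0.1133  0.0114] 0.48
bush_00 call [0.4194 0.0415 0.0443] 0.78
bush_00 call [ 0.637  -0.2277  0.0335] 0.77
bush_00 call [ 0.4107 -0.2355  0.0471] 0.76
bush_00 call [ 0.4185 -0.0255  0.0444] 0.75
bush_00 call [ 0.4192 -0.0657  0.0507] 0.72
bush_00 call [ 0.4199 -0.1511  0.0415] 0.65
bush_00 call [ 0.4687 -0.3183  0.0323] 0.61
bush_00 call [ 0.4425 -0.2182  0.0747] 0.6
bush_00 call [ 0.5604 -0.2247  0.0347] 0.59
bush_00 call [0.4466 0.2491 0.0263] 0.48
bush_00 call [ 0.4121 -0.1909  0.0419] 0.47
0.55
```

View pics/top0c.png

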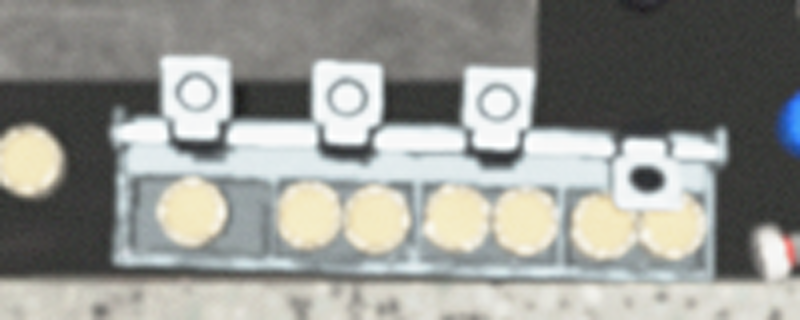

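View pics/side0c.png

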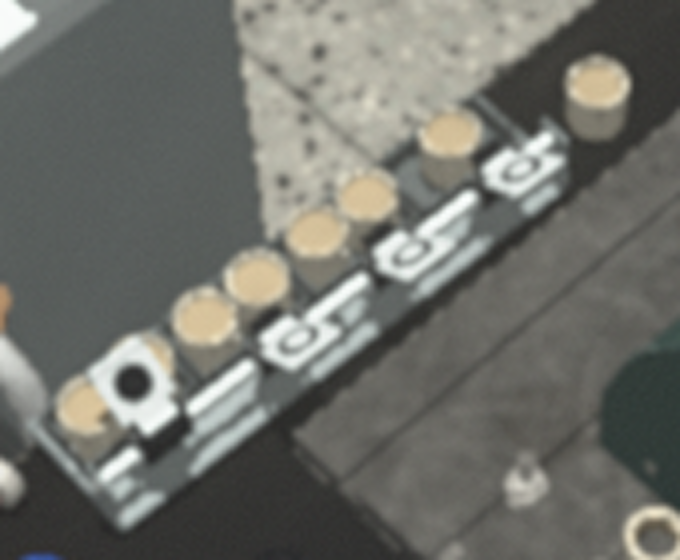

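```bash
cat > h.py <<'E'
import numpy as np, cv2
from cell import bot
# rack middle x0,y0,yaw
def rackfit():
    P=np.array([[.4619,.0352],[.4594,-.0518],[.4585,-.1351],[.4573,-.2159]])
    s=np.array([126,42,-42,-126])/1000
    c=P.mean(0); d=(s[:,None]*(P-c)).sum(0); th=np.arctan2(-d[0],d[1]); return c,th
def w(c,th,p): 
    p=np.atleast_2d(p).astype(float); R=np.array([[np.cos(th),-np.sin(th)],[np.sin(th),np.cos(th)]])
    return np.c_[p[:,:2]@R.T+c,p[:,2]]
def proj(n,p):
    i=bot.camera_info(n); return cv2.projectPoints(np.float64(p),i["rvec"],i["tvec"],i["intrinsics"],None)[0][:,0]
def tag(yc,a):
    x=-np.sin(a);z=np.cos(a)
    return [[x*r,yc+s,.062+z*r] for r,s in((.012,-.018),(.0425,-.018),(.0425,.018),(.012,.018))]
E
cat > ov.py <<'E'
from h import *
import sys
c,th=rackfit(); 
if len(sys.argv)>1: c=np.array([float(sys.argv[1]),float(sys.argv[2])]); th=np.radians(float(sys.argv[3]))
print(c,np.degrees(th))
for n,(r0,r1,c0,c1) in {"top":(230,310,225,425),"side":(165,305,215,385)}.items():
    a=cv2.resize(cv2.imread(f"pics/{n}0.png")[r0:r1,c0:c1],None,fx=4,fy=4,interpolation=cv2.INTER_CUBIC)
    for yc,s in((.126,-1),(.042,-1),(-.042,-1),(-.126,1)):
        q=[(proj(n,w(c,th,np.array(tag(yc,.96*s)))))]
        q+=[proj(n,w(c,th,[[-.043,yc-.019,.049],[-.043,yc-.014,.049],[-.043,yc-.019,.049]]))]
        for k in q: cv2.polylines(a,[np.int32((k-[c0,r0]+.5)*4)],True,(0,0,255),1)
        print(n,yc,q[0].mean(0))
    cv2.imwrite(f"pics/ov_{n}.png",a)
E
python3 ov.py
```

```text
[ 0.459275 -0.0919  ] -1.006647495988074
top 0.126 [273.6345396  254.02299093]
top 0.042 [311.37736504 254.77134476]
top -0.042 [349.01169023 255.51754714]
top -0.126 [386.57768863 276.22970294]
side 0.126 [343.9834734  206.99562057]
side 0.042 [317.0710795 228.2207217]
side -0.042 [289.00501904 250.35572268]
side -0.126 [246.62406934 260.33006652]
```

```bash
python3 -c "
import cv2,numpy as np
a=cv2.imread('pics/ov_top.png');b=cv2.imread('pics/ov_side.png')
b=cv2.resize(b,(340,280));cv2.imwrite('pics/x1.png',a)"
```

```text
(no output)
```

View pics/ov_top.png

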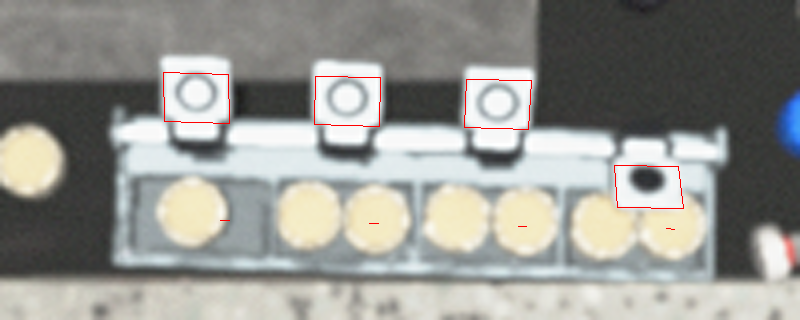

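View pics/ov_side.png

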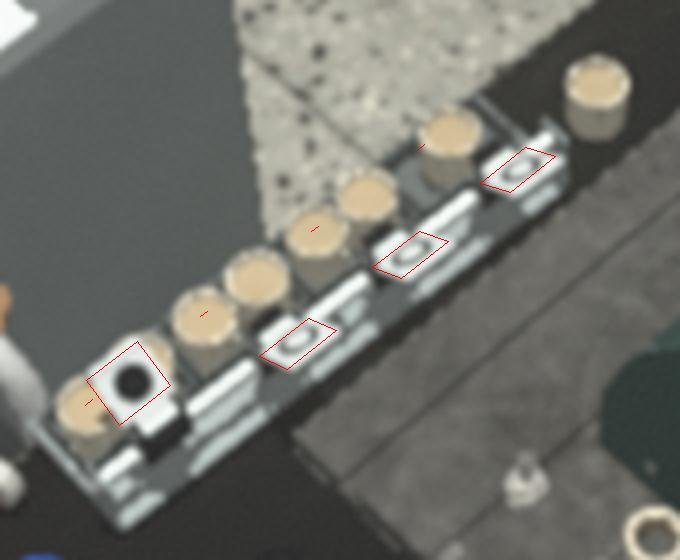

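```bash
sed -i 's/(.012,-.018)/(.0,-.018)/; s/(.012,.018)/(.0,.018)/' h.py; python3 ov.py .4630 -.0917 -1.65
```

```text
[ 0.463  -0.0917] -1.65
top 0.126 [273.70264773 254.11688012]
top 0.042 [311.3337672  255.28090734]
top -0.042 [348.86605095 256.4418771 ]
top -0.126 [386.15538376 273.20324731]
side 0.126 [344.0844913  207.88751654]
side 0.042 [316.94759377 228.83186362]
side -0.042 [288.66489538 250.66060528]
side -0.126 [249.06174665 263.05462059]
```

View pics/ov_top.png

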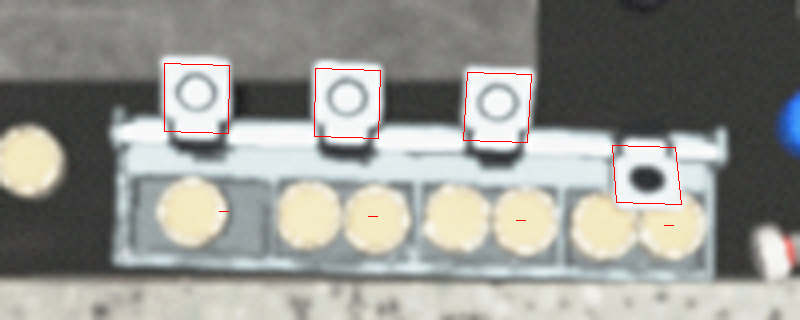

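View pics/ov_side.png

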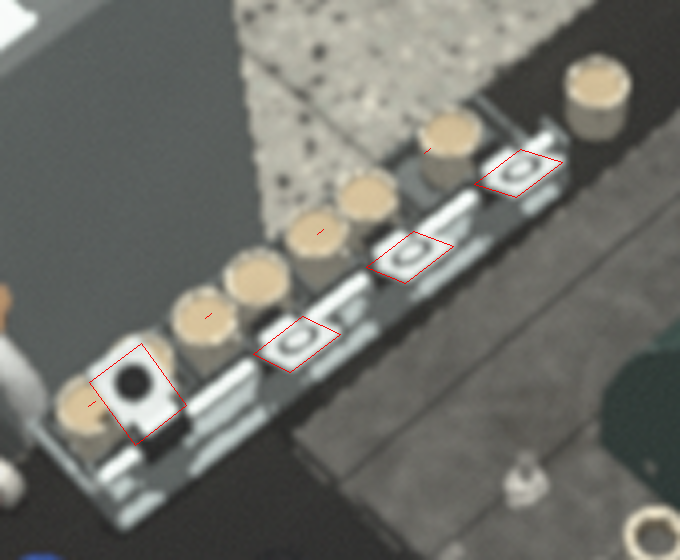

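```bash
python3 -m handwheel '[[0,0,0,0,0.148,0,0],[0,0,0,0,0.148,0,0],[0,0,0,0,0,0,0],[0,0,0,0,0,0,0]]'
```

```text
clock: 0.95
eef_pos: [0.1654, -0.6027, 0.2315]
eef_rot: [-90.0, 0.0, 178.1]
wrist_force: [-0.2, 0.1, 0.4]
finger_gap: 0.331
```

```bash
python3 -m handwheel '[[-0.028,0,-0.041,0,0,0,0],[-0.028,0,-0.041,0,0,0,0],[-0.028,0,-0.041,0,0,0,0],[-0.028,0,-0.041,0,0,0,0],[-0.028,0,-0.041,0,0,0,0],[-0.028,0,-0.041,0,0,0,0],[-0.028,0,-0.041,0,0,0,0],[-0.028,0,-0.041,0,0,0,0],[0,0,0,0,0,0,0]]'
```

```text
clock: 1.85
eef_pos: [0.4011, -0.2784, 0.2304]
eef_rot: [-89.5, 0.2, 179.1]
wrist_force: [-0.8, 0.1, -0.7]
finger_gap: 0.003
```

```bash
python3 -m handwheel '[[-0.03,0,-0.037,0,0,0,0],[-0.03,0,-0.037,0,0,0,0],[-0.03,0,-0.037,0,0,0,0],[-0.03,0,-0.037,0,0,0,0],[0,0,0,0,0,0,0],[0,0,0,0,0,0,0]]'
```

```text
clock: 2.45
eef_pos: [0.5273, -0.1333, 0.2307]
eef_rot: [-89.1, 0.5, 179.9]
wrist_force: [0.1, -0.4, -0.6]
finger_gap: 0.002
```

```bash
python3 -m handwheel '[[0,0.04,0,0,0,0,0],[0,0.04,0,0,0,0,0],[0,0.04,0,0,0,0,0],[0,0.02,0,0,0,0,0],[0,0.01,0,0,0,0,0],[0,0,0,0,0,0,0]]'; python3 - <<'E'
from h import *
for n,(r0,r1,c0,c1) in {"top":(200,310,225,425),"side":(165,305,215,385)}.items():
    cv2.imwrite(f"pics/{n}1.png",cv2.resize(bot.get_image(n)[r0:r1,c0:c1],None,fx=4,fy=4,interpolation=cv2.INTER_CUBIC))
E
```

```text
clock: 3.05
eef_pos: [0.5286, -0.1468, 0.079]
eef_rot: [-88.8, 0.9, 179.7]
wrist_force: [0.0, 0.6, -0.5]
finger_gap: -0.0
```

View pics/side1.png

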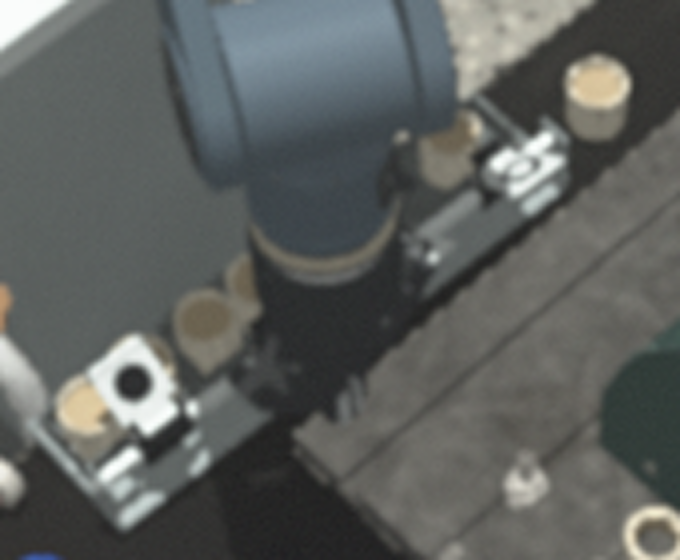

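View pics/top1.png

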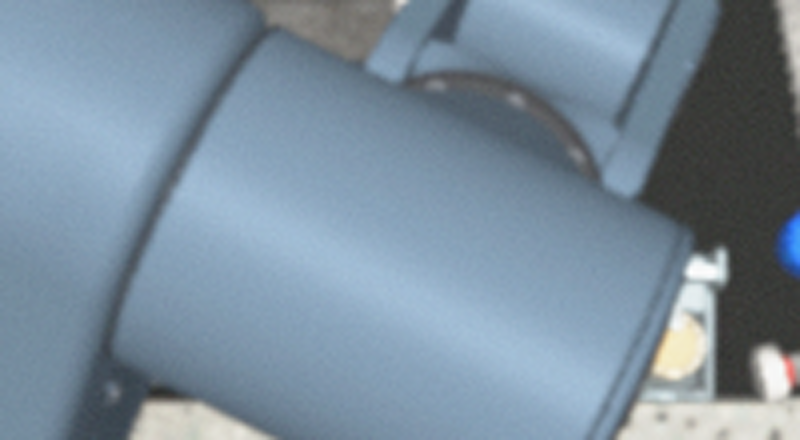

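```bash
python3 -m handwheel '[[0,0,-0.013,-0.02,0.023,-0.016,0],[0,0,0,0,0,0,0]]'
```

```text
clock: 3.35
eef_pos: [0.5314, -0.1342, 0.0829]
eef_rot: [-89.8, 0.4, 178.3]
wrist_force: [0.2, -0.2, 0.0]
finger_gap: 0.004
```

```bash
python3 -m handwheel '[[0,0.005,0,0,0,0,0],[0.008,0,0,0,0,0,0],[0.006,0,0,0,0,0,0],[0.004,0,0,0,0,0,0],[0,0,0,0,0,0,0]]'
```

```text
clock: 3.85
eef_pos: [0.5129, -0.133, 0.0797]
eef_rot: [-89.7, 0.6, 178.4]
wrist_force: [-0.1, 0.1, -0.0]
finger_gap: 0.0
```

```bash
python3 -m handwheel '[[0.003,0.001,0,0,0,0,0],[0.003,0,0,0,0,0,0],[0.002,-0.003,0,0,0,0,0],[0.002,-0.003,0,0,0,0,0],[0.003,-0.003,0,0,0,0,0],[0.003,-0.003,0,0,0,0,0]]'
```

```text
clock: 4.45
eef_pos: [0.4965, -0.133, 0.0914]
eef_rot: [-89.7, 0.7, 178.4]
wrist_force: [0.3, 0.2, 0.3]
finger_gap: 0.001
```

```bash
python3 -m handwheel '[[0.004,0,0,0,0,0,0],[0.004,-0.001,0,0,0,0,0],[0.004,-0.001,0,0,0,0,0],[0.004,-0.001,0,0,0,0,0],[0.004,-0.001,0,0,0,0,0],[0.004,0,0,0,0,0,0],[0.004,0,0,0,0,0,0],[0.003,0,0,0,0,0,0]]'
```

```text
clock: 5.25
eef_pos: [0.462, -0.1319, 0.0958]
eef_rot: [-89.7, 0.6, 178.4]
wrist_force: [-0.9, 0.5, -0.2]
finger_gap: -0.001
```

```bash
python3 -m handwheel '[[0,-0.02,0,0,0,0,0],[0,-0.04,0,0,0,0,0],[-0.02,-0.04,-0.02,0,0,0,0],[-0.025,0,-0.03,0,0,0,0],[-0.025,0,-0.03,0,0,0,0],[0,0,0,0,0,0,0],[0,0,0,0,0,0,0]]';python3 - <<'E'
from h import *
for n,(r0,r1,c0,c1) in {"side":(165,305,215,385)}.items():
    cv2.imwrite(f"pics/{n}2.png",cv2.resize(bot.get_image(n)[r0:r1,c0:c1],None,fx=4,fy=4,interpolation=cv2.INTER_CUBIC))
E
```

```text
clock: 5.95
eef_pos: [0.5341, -0.0512, 0.1998]
eef_rot: [-89.9, 0.6, 178.2]
wrist_force: [-0.4, -0.1, -0.8]
finger_gap: -0.002
```

View pics/side2.png

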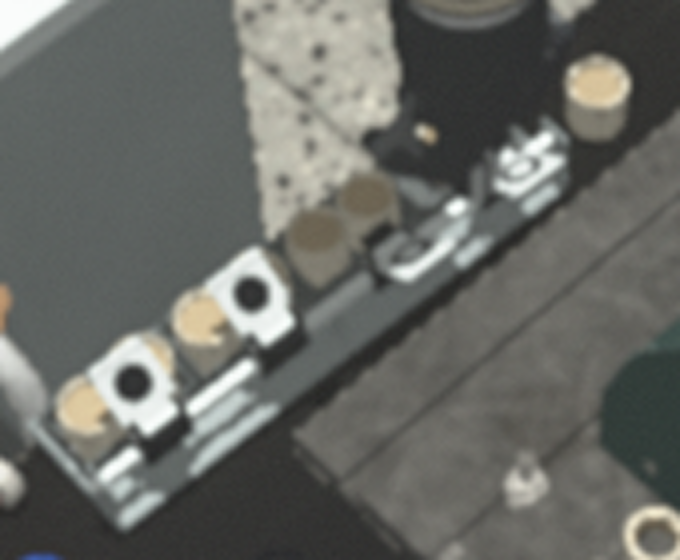

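Tag C (crop pixel 250,294) now shows the disc, same as tag D. Now the next tag to the left.

```bash
python3 -m handwheel '[[0,0.03,0,0,0,0,0],[0,0.03,0,0,0,0,0],[0,0.03,0,0,0,0,0],[0,0.02,0,0,0,0,0],[0,0.01,0,0,0,0,0],[0,0,0,0,0,0,0]]'
```

```text
clock: 6.6
eef_pos: [0.5312, -0.0571, 0.0756]
eef_rot: [-89.8, 0.4, 177.7]
wrist_force: [-0.4, 0.9, 1.0]
finger_gap: 0.003
```

```bash
python3 -m handwheel '[[0.003,-0.002,-0.007,0,-0.01,0,0],[0.006,0,0,0,0,0,0],[0.006,0,0,0,0,0,0],[0.003,0,0,0,0,0,0],[0,0,0,0,0,0,0]]'
```

```text
clock: 7.1
eef_pos: [0.5128, -0.0499, 0.081]
eef_rot: [-89.8, 0.7, 178.3]
wrist_force: [0.3, -0.5, -0.2]
finger_gap: -0.003
```

```bash
python3 -m handwheel '[[0.002,0.002,0,0,0,0,0],[0.002,0,0,0,0,0,0],[0.002,-0.002,0,0,0,0,0],[0.002,-0.003,0,0,0,0,0],[0.003,-0.003,0,0,0,0,0],[0.003,-0.002,0,0,0,0,0]]'
```

```text
clock: 7.7
eef_pos: [0.5, -0.0499, 0.0903]
eef_rot: [-89.7, 1.0, 178.3]
wrist_force: [0.6, -0.6, -0.1]
finger_gap: -0.0
```

```bash
python3 -m handwheel '[[0.004,0,0,0,0,0,0],[0.004,-0.001,0,0,0,0,0],[0.004,-0.001,0,0,0,0,0],[0.004,-0.001,0,0,0,0,0],[0.004,-0.001,0,0,0,0,0],[0.004,0,0,0,0,0,0],[0.004,0,0,0,0,0,0],[0.004,0,0,0,0,0,0]]'
```

```text
clock: 8.5
eef_pos: [0.4638, -0.0486, 0.0941]
eef_rot: [-89.7, 0.9, 178.3]
wrist_force: [0.1, 1.3, -0.9]
finger_gap: 0.001
```

Lift, then move right/back out of the way for both cameras.

```bash
python3 -m handwheel '[[0,-0.02,0,0,0,0,0],[0,-0.04,0,0,0,0,0],[0,-0.04,0,0,0,0,0],[0,-0.02,0.04,0,0,0,0],[0,0,0.048,0,0,0,0],[0,0,0.048,0,0,0,0],[0,0,0.048,0,0,0,0],[0,0,0.048,0,0,0,0],[0,0,0.048,0,0,0,0],[0,0,0.04,0,0,0,0]]'; python3 -m handwheel '[[0.03,0,0.03,0,0,0,0],[0.03,0,0.03,0,0,0,0],[0.03,0,0.03,0,0,0,0],[0.03,0,0.03,0,0,0,0],[0,0,0,0,0,0,0],[0,0,0,0,0,0,0]]'; python3 - <<'E'
from h import *
for n,(r0,r1,c0,c1) in {"top":(200,310,225,425),"side":(165,305,215,385)}.items():
    I=bot.get_image(n); cv2.imwrite(f"pics/{n}3f.png",I)
    cv2.imwrite(f"pics/{n}3.png",cv2.resize(I[r0:r1,c0:c1],None,fx=4,fy=4,interpolation=cv2.INTER_CUBIC))
for d in bot.recognise("clip_1","top"): print(d)
E
```

```text
clock: 9.5
eef_pos: [0.4495, -0.3728, 0.2196]
eef_rot: [-89.8, 0.7, 178.9]
wrist_force: [0.8, 0.3, 0.4]
finger_gap: -0.001
clock: 10.1
eef_pos: [0.3202, -0.5017, 0.2164]
eef_rot: [-89.6, 0.8, 178.5]
wrist_force: [0.4, 0.9, 0.0]
finger_gap: -0.0
{'centre': [0.4453, -0.1374, 0.0707], 'confidence': 0.58}
{'centre': [0.4747, 0.0359, 0.0745], 'confidence': 0.53}
{'centre': [0.4406, -0.2183, 0.0741], 'confidence': 0.52}
```

View pics/side3.png

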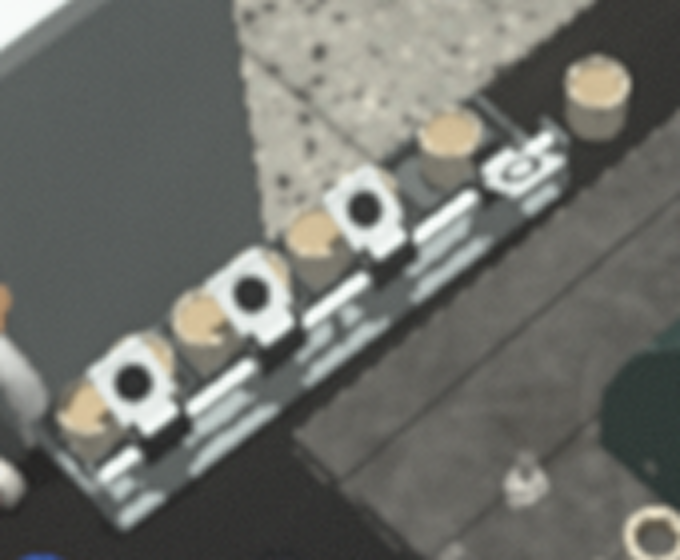

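View pics/top3f.png

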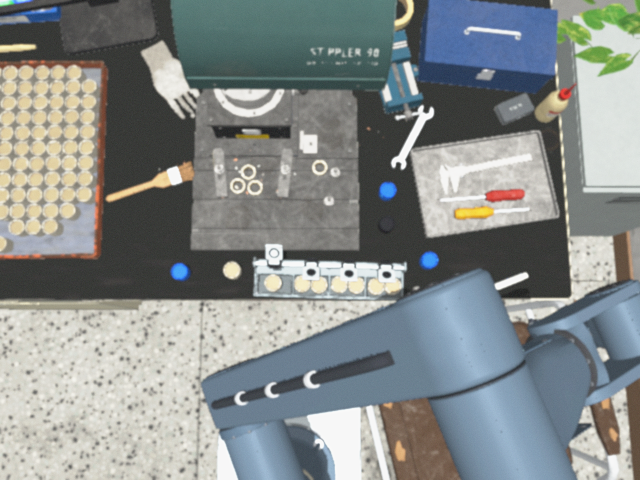

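Three discs sit over the full bins and the ring is on the leftmost bin. Its one bush stands about 17 mm left of its right-hand place, so that bin has room. The bushes have not moved.

```bash
python3 -c "
from cell import bot
print(bot.close_job())"
```

```text
the job is handed in; nothing more can be done
None
```

I flipped the two wrong tags, and every bin now shows the correct sign. The job is handed in, at about 10 s on the clock.

- **What was wrong:** The two middle bins, as seen from the robot, each hold two bushes but showed the ring. I pushed both tags over to the disc with the shut fingertips, following the arc of the edge. The wrist force read at the end of each move stayed under 2 N.
- **Left alone:** The rightmost bin is full and already showed the disc. The leftmost bin holds one bush and already showed the ring.
- **Final check:** The last pictures show discs on the three full bins, lying like the disc tag that was already right, and the ring on the leftmost. The bushes had not moved, and the arm was clear of everything.
- **Disagreements and limits:**
  - The last network check found only three of the four holders, but both pictures show all four tags.
  - The two cameras disagreed by a few millimetres on the rack's position, which did not affect the pushes.
  - In the last top picture the arm hides the plug gauge and part of the pen, so I could not check those two. The tool did not go near them while low.

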